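# Lock the nut mill's cover

### The arm

A 6-joint arm with a two-finger parallel gripper is mounted at the origin on a cart in front of the work surface, level with it; the furniture and walls round the work are solid. World frame = base frame: x ahead of the robot, y to its left, z up, the work surface at z = 0. Lengths are in mm, angles in rad, forces in N, time in s.
With the tool pointing down it reaches from about 300 to 775 mm from the base axis. Payload 14.6 kg.
Tool frame: the origin (TCP) lies between the finger pads; the fingertips stand 22 mm ahead of it and the grasp point (between the pads) lies 3 mm ahead of it (finger_overhang is the distance from the TCP to the fingertips, in mm); z points along the fingers, y is the direction in which the jaws open and shut (so a half turn about z gives the same grasp; the last joint's range is limited). The gripper opens to 94 mm and grips with 3 to 60 N. Pads are 16 mm wide; open, the fingers measure 119 mm over their backs; the gripper's body (75 mm by 177 mm) begins 78 mm behind the grasp point.
Start: joints at [-1.231, 0.3, 1.521, -0, 1.321, -0.067], TCP at [217.612, -505.108, 187.546] pointing down, gripper open.
Joint ranges: [-3.03, 3.03], [-0.79, 2.21], [0.23, 2.52], [-1.04, 4.18], [0, 3.07], [-2.55, 2.55]. Speed limits (rad/s): [2.22, 2.22, 2.57, 3.14, 3.14, 3.14].

### API

Orientations are given as [roll, pitch, yaw] about the fixed x, y, z axes, in that order (R = Rz(yaw) Ry(pitch) Rx(roll)).
In Python, from cell import * gives the robot as it stands.
- The arm moves only by the tool jog_arm, never from a script. Its argument "increments" is a list of rows, each a list of 7 numbers: the shift along the tool's x, y, z in cm, then the turn, a rotation vector about the tool's x, y, z in degrees, then the finger opening in cm, from 0 to 9.4. In form: [[x, y, z, wx, wy, wz, grip], ...]. A call has 1 to 20 rows; each row shifts and turns the commanded pose from where the row before left it, along the tool's axes as they then stand; what a row does not reach is not made up. A row lasts 1/8 s, in which the tool goes at most 62.5 mm and 10.7 degrees, less where a joint would pass 70% of its speed; a pose out of reach is approached as far as the arm can. A call is refused whole if a number of a shift passes 6.25 or a number of a turn 10.7, either way. A call with a gripper value outside its range is refused whole. The fingers move at their own pace and stop on an object; "squeeze" is the grip in N (left out, the last holds). Time passes only in rows, so rows that do not move let the fingers close. It gives the time, the measured TCP pose, the force and the opening at its end, in the units of the state.
- read_state(): the state, without advancing time (a new reading comes with each control period).
- camera(name): name is "scene" or "top"; returns a dict with "image" (480x640x3 uint8, red, green, blue), "K" (3x3 intrinsics, pixels), "k1" (the pictures are not rectified: a ray, as slopes to the right and down, at radius r is drawn at 1 + k1 r^2 times it, then the intrinsics apply), "rvec" (rotation vector, rad) and "tvec" (3), from world to camera coordinates, as OpenCV has them. Camera axes: x right, y down, z forward; pixel columns grow to the right and rows downward; lengths in mm; the calibration is good to about 2 mm. A picture is of the moment at which its call begins. There is no depth.
- sign_off(): hands the job in, once; it reports no verdict.
Trained networks look in a picture, given as the dict that the camera call returned (one of the last four; its "shot" number tells which), for a name from the list of things; names that differ only in an ending like _2 or _b are one class to them, and where a whole thing is asked for, a point or a joint stands for the part that bears it (a point fixed in the world has none). Each returns a list of dicts, best first, with "conf" (0 to 1); they miss things now and then, are a little off and sometimes report something else, mostly with a low value. They report only what shows in the picture. A call takes as long as a camera call. They do not tell look-alikes from the thing itself.
- recognise(picture, name): "centre" ([x, y, z] in mm, in the coordinates of the camera as it stood for that picture, good to about 4 mm: the middle of the surface that is visible of it).
- regions_of(picture, name): "mask" (480x640 bool, what is visible of it).
The state is a dict: "clock": time; "joints": joint angles; "qd": joint speeds; "effort": joint torques, N m; "eef_pos": TCP position; "eef_rot": TCP orientation; "wrist_force": force on the tool from outside, world axes, zero at the start; "moment": the same for the moment, N m; "finger_gap": finger opening in mm.
Only numpy, scipy, OpenCV 4.12 (cv2) and the standard library are available. Lean on these libraries where they do the work, as an engineer would, in place of code of your own. Each camera call takes 0.05 s, during which the arm holds its last target.

### The job

The red cover of the nut mill has only been set loosely on its spring. Press it down and turn it clockwise by its black bar, feeling for the hidden place where it drops in, then keep it down and turn it farther clockwise until it locks, so that it stays down by itself when you let go. Do not take the cover off the mill, and leave the jam jar and the counter bell where they are.

Things in the scene. Friction and masses are not known exactly. Their poses are not given: they have to be found in the camera images.
- cover_grip (a point): Centre of the black grip bar on the round red cover (120 mm across, about 0.22 kg, loose). Bar 60 mm long (x axis of this frame), 14 mm wide (y), 28 mm high (z up); the plate it stands on is 14 mm below this point. Height of this point over the counter: 139 mm at the start, 137 with the lugs on the rim, 120 when pressed fully in (plate on the rim), about 124 when locked and let go.
- cover_lugs (a point): Centre of the four lugs under the cover, 34 mm below cover_grip. They stick out of a 65 mm hub (which reaches 15 mm below this point, into the collar) to 46 mm radius, along x and y, each 13 mm wide and 6 mm thick. Dropped in and turned clockwise (seen from above) they run under the collar's lips, are caught from about 30 degrees and meet a hard stop at about 45. Anticlockwise is blocked.
- mill: White nut mill, fixed on the counter, 150 mm across, 100 mm high, aluminium collar on top, spout at the front (-x of its frame). Origin: centre of its underside, at counter height; the cover turns about its z axis (up).
- mill_rim (a point): Centre of the collar's top rim, 100 mm above the counter. In the collar, hidden by the cover, a ring with four slots 90 degrees apart lets the lugs in within about 5 degrees either way. The ring may be set at any angle; neither this frame nor anything outside shows it: find the slots by touch. The collar keeps the cover centred to about 1.5 mm.
- mill_pad (a point): Floor of the collar, 66 mm above the counter, on the mill's axis. From it a spring pad holds the cover up; it pushes with about 5 N at the start, 9.5 N when the cover is fully down, and lifts an unlocked cover again when it is let go.
- jam_jar: Jam jar with yellow lid, 62 mm across, 85 mm high, loose. Origin at the centre of its underside. To be left alone.
- bell: Counter bell, chrome dome on a black foot, 83 mm across, 62 mm high, loose. Origin at the centre of its underside. To be left alone.
Mind the look-alikes: they are no part of the job. What is meant by the part that bears cover_grip is not yellow, and is the larger of those in its own colour.

How it is judged (in metres and radians):
On the way:
1. the cover has dropped in: its lugs are pressed down through the slots (z of cover_grip in the frame of mill below 0.1265 m), for 0.1 s.
At the end, for the whole second after the job is handed in: The cover is locked and stays down by itself: centre of the grip bar less than 127.5 mm above the mill's underside (137 mm or more if not dropped in), within 5 mm of the mill's axis and level to 0.06 rad (z of cover_grip in the frame of mill below 0.1275 m and horizontal distance between cover_grip and mill below 0.005 m and angle between cover_grip's own z axis and vertical below 0.06 rad); the robot touches nothing.
It fails at once if the cover is lifted off the mill (raised more than 30 mm) (z of cover_grip in the frame of mill above 0.169 m).
It fails at once if the jam jar is moved by more than 30 mm (distance of jam_jar from where it was at the start of the episode above 0.03 m).
It fails at once if the bell is moved by more than 30 mm (distance of bell from where it was at the start of the episode above 0.03 m).
It also fails if it takes over 56 s, if anything falls off the work surface, if the arm or the gripper's body presses on something with over 40 N, if the wrist force passes 120 N, or if a joint passes its speed limit or range.

## Working session

There is one attempt and no reset: what is moved stays moved. The work goes in short steps, Python scripts to look and compute and a tool call to move; the robot and the scene stay as the last step left them, time stands still between calls to the robot, and variables do not carry over. Pictures are saved under pics/ and viewed, and the job is handed in when it is done.

Besides the shell and the picture viewer there is one more tool, called as name(argument=value, ...), one argument or row to a line, values as JSON. jog_arm: Moves the arm, as the interface text tells. Its arguments: {"type":"object","properties":{"increments":{"type":"array"},"squeeze":{"type":"number"}},"required":["increments"]}

```bash
ls; mkdir -p pics; cat > h.py <<'E'
from cell import *
import numpy as np, cv2
def save(p,n):
    cv2.imwrite(f'pics/{n}.png',p['image'][:,:,::-1])
def w(p,c):
    R=cv2.Rodrigues(np.array(p['rvec'],float))[0]
    return R.T@(np.array(c,float)-np.array(p['tvec'],float).ravel())
def campos(p): return w(p,[0,0,0])
def ray(p,u,v):
    K=np.array(p['K']);x=(u-K[0,2])/K[0,0];y=(v-K[1,2])/K[1,1]
    rd=np.hypot(x,y);r=rd
    for _ in range(30): r=rd/(1+p['k1']*r*r)
    s=r/rd if rd>0 else 1
    R=cv2.Rodrigues(np.array(p['rvec'],float))[0]
    return R.T@np.array([x*s,y*s,1])
def atz(p,u,v,z):
    c=campos(p);d=ray(p,u,v);return c+d*(z-c[2])/d[2]
E
python3 - <<'E'
from h import *
print(read_state())
for n in ['top','scene']:
    p=camera(n);save(p,n+'0');print(n,campos(p))
    for t in ['cover_grip','mill','jam_jar','bell']:
        print(t,[(round(d['conf'],2),w(p,d['centre']).round(1)) for d in recognise(p,t)])
E
```

```text
pics
{'clock': 0.0, 'joints': array([-1.23057476e+00,  3.00441294e-01,  1.52159089e+00,  6.54773500e-06,
        1.32070669e+00, -6.65607206e-02]), 'qd': array([ 1.83365269e-05,  6.24684994e-04,  1.47558261e-03, -6.01877429e-06,
        2.73832940e-04, -2.22164147e-04]), 'effort': array([-3.93459632e-04, -5.31806946e+01, -3.52746499e+01,  7.08376430e-02,
        2.43258476e-02, -9.62651211e-05]), 'eef_pos': array([ 217.53311932, -504.83815093,  186.99854382]), 'eef_rot': array([-3.14044939e+00, -8.25650895e-05,  4.06780615e-01]), 'wrist_force': array([-0.29014684,  0.32202964,  0.44642038]), 'moment': array([ 0.05975327,  0.01376773, -0.02079541]), 'finger_gap': 93.93175533010641}
top [ 252.29677133   -2.37660511 1634.09719271]
cover_grip [(0.91, array([474.7, 166.4,  32.4])), (0.71, array([ 513. , -138.8,  124.7])), (0.59, array([415.3,  43.1,  29.3]))]
mill []
jam_jar [(0.9, array([ 647.4, -309.2,   87. ])), (0.32, array([ 469.5, -121. ,   43.2]))]
bell [(0.82, array([516.2, 331.7,  32.9]))]
scene [-475.97103556 -857.89128801 1036.76019823]
cover_grip [(0.85, array([ 479.4, -148.7,  124.2])), (0.59, array([465.5, 157.3,  35.9])), (0.58, array([408.2,  31.9,  30. ]))]
mill [(0.67, array([ 466.1, -181.6,   44.8]))]
jam_jar []
bell [(0.37, array([531. , 301.3,  18.9]))]
```

View pics/top0.png

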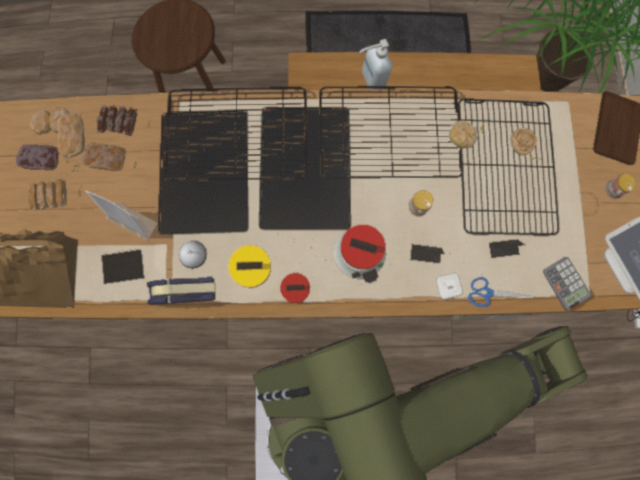

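View pics/scene0.png

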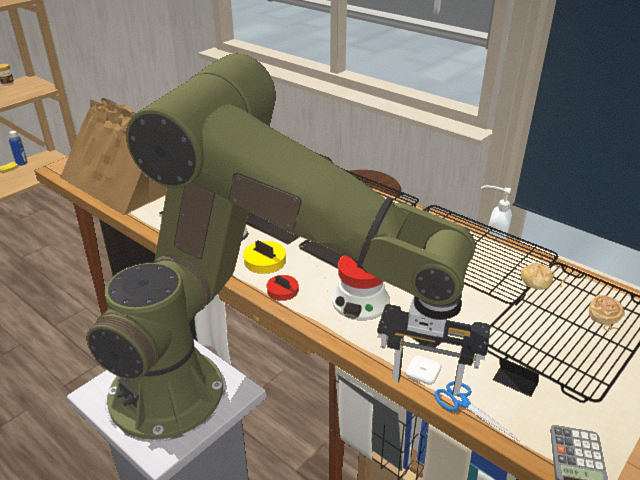

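```bash
python3 - <<'E'
from h import *
p=camera('top')
im=p['image'];save(p,'top1')
cv2.imwrite('pics/crop1.png',cv2.resize(im[230:400,270:460,::-1],None,fx=4,fy=4,interpolation=cv2.INTER_CUBIC)[:600])
print(p['K'],p['k1'])
for d in regions_of(p,'cover_grip'):
    v,u=np.nonzero(d['mask']);print(d['conf'],len(u),u.min(),u.max(),v.min(),v.max(),u.mean(),v.mean())
p=camera('scene');im=p['image']
for d in regions_of(p,'cover_grip'):
    v,u=np.nonzero(d['mask']);print(d['conf'],len(u),u.min(),u.max(),v.min(),v.max(),u.mean(),v.mean())
E
```

```text
[[579.04024476   0.         312.51996053]
 [  0.         579.04024476 236.07009419]
 [  0.           0.           1.        ]] -0.1729740538456513
0.95 1613 341 385 225 269 362.6478611283323 246.8989460632362
0.69 714 280 309 273 302 294.8291316526611 287.66386554621846
0.6 1373 229 270 245 286 249.4654042243263 265.8892935178441
0.93 721 266 298 275 300 282.33841886269073 287.46463245492373
0.82 1168 243 285 240 272 264.6703767123288 256.24400684931504
0.62 857 338 381 256 288 355.71411901983663 274.3885647607935
```

View pics/crop1.png

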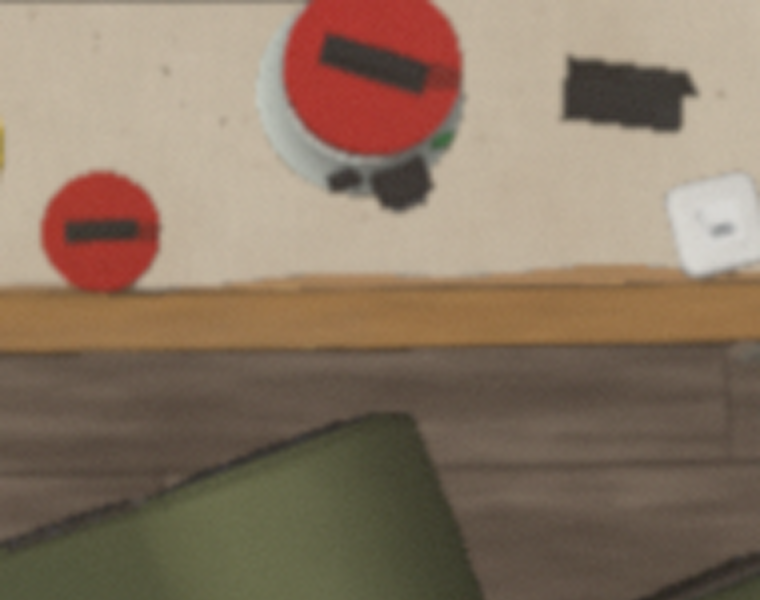

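```bash
python3 - <<'E'
from h import *
p=camera('top');im=p['image'].astype(int)
m=[d for d in regions_of(p,'cover_grip')]
m=max(m,key=lambda d:d['mask'].sum())['mask']
# red plate mask -> filled ellipse outline on z=125
cs,_=cv2.findContours(m.astype(np.uint8),cv2.RETR_EXTERNAL,cv2.CHAIN_APPROX_NONE)
c=max(cs,key=len)[:,0,:]
P=np.array([atz(p,u,v,122)[:2] for u,v in c]).astype(np.float32)
print('plate circ',cv2.minEnclosingCircle(P),cv2.fitEllipse(P))
dark=m&(im.max(2)<70)
v,u=np.nonzero(dark);print(len(u),u.min(),u.max(),v.min(),v.max())
Q=np.array([atz(p,a,b,150)[:2] for a,b in zip(u,v)]).astype(np.float32)
print('bar',Q.mean(0),cv2.minAreaRect(Q))
e,V=np.linalg.eigh(np.cov(Q.T));d=V[:,1];print('dir deg',np.degrees(np.arctan2(d[1],d[0])),np.sqrt(e*12))
E
```

```text
plate circ ((514.254150390625, -140.0017547607422), 61.734779357910156) ((515.3817749023438, -139.92556762695312), (115.52965545654297, 121.0619125366211), 51.25607681274414)
143 351 375 240 251
bar [ 513.9504  -138.63704] ((513.9317626953125, -138.48974609375), (65.1199951171875, 15.034601211547852), 71.89523315429688)
dir deg 71.7056847918047 [15.08446534 65.31186023]
```

jog_arm(
  increments=[
    [3.47,-1.82,-0.2,0,0,0,9.4],
    [3.47,-1.82,-0.2,0,0,0,9.4],
    [3.47,-1.82,-0.2,0,0,0,9.4],
    [3.47,-1.82,-0.2,0,0,0,9.4],
    [3.47,-1.82,-0.2,0,0,0,9.4],
    [3.47,-1.82,0,0,0,0,9.4],
    [3.47,-1.82,0,0,0,0,9.4],
    [3.47,-1.82,0,0,0,0,9.4],
    [3.47,-1.82,0,0,0,0,9.4],
    [3.47,-1.82,0,0,0,0,9.4],
    [3.47,-1.82,0,0,0,0,9.4],
    [3.5,-1.82,0,0,0,0,9.4],
    [0,0,0,0,0,-6,9.4],
    [0,0,0,0,0,-6,9.4],
    [0,0,0,0,0,-6,9.4],
    [0,0,0,0,0,-6,9.4],
    [0,0,0,0,0,-6,9.4],
    [0,0,0,0,0,-6,9.4],
    [0,0,0,0,0,-6,9.4],
    [0,0,0,0,0,-6,9.4],
  ],
)

```text
clock: 3.3
eef_pos: [513.9, -139.7, 197.6]
eef_rot: [3.142, 0.0, 1.248]
wrist_force: [-0.3, -0.2, 0.0]
finger_gap: 93.8
```

```bash
python3 - <<'E'
from h import *
p=camera('scene');save(p,'scene2')
im=p['image'];cv2.imwrite('pics/scene2c.png',cv2.resize(im[200:340,280:460,::-1],None,fx=4,fy=4,interpolation=cv2.INTER_CUBIC))
s=read_state();print(s)
p=camera('top');save(p,'top2')
E
```

```text
{'clock': 3.35, 'joints': array([-3.34105296e-01,  2.53053184e-01,  1.55705275e+00, -1.81365383e-06,
        1.33151420e+00, -1.64347766e-02]), 'qd': array([-0.00182198, -0.00047614,  0.00070749, -0.00089631,  0.00077654,
        0.16631152]), 'effort': array([-2.63261015e-02, -5.05717421e+01, -3.54545689e+01,  8.15134007e-02,
        4.00015415e-03,  1.37168393e+00]), 'eef_pos': array([ 513.87373124, -139.63322111,  197.54907621]), 'eef_rot': array([-3.14156514e+00,  1.31003561e-06,  1.25312624e+00]), 'wrist_force': array([-0.27755828,  0.74839144,  0.53626523]), 'moment': array([-0.02585426, -0.040955  ,  0.00639035]), 'finger_gap': 93.99404103155595}
```

View pics/scene2c.png

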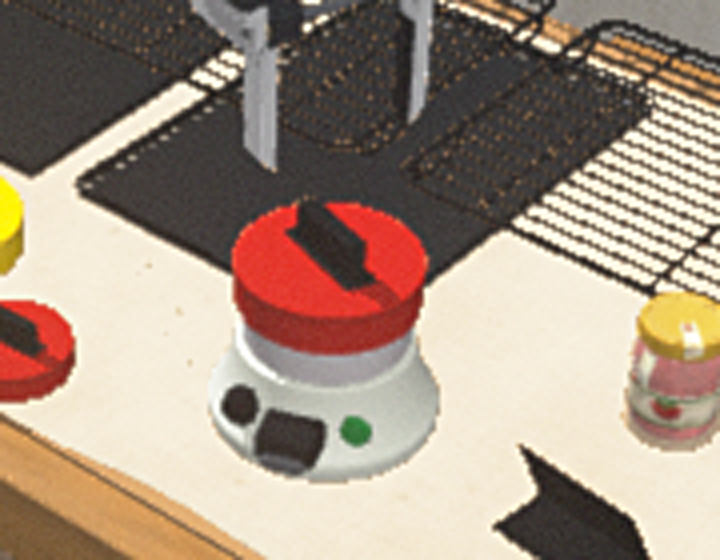

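jog_arm(
  increments=[
    [0,0,0.8,0,0,0,5],
    [0,0,0.8,0,0,0,4],
    [0,0,0.8,0,0,0,4],
    [0,0,0.8,0,0,0,4],
    [0,0,0.8,0,0,0,4],
    [0,0,0.8,0,0,0,4],
    [0,0,0,0,0,0,4],
  ],
  squeeze=10,
)

```text
clock: 4.28
eef_pos: [513.6, -139.6, 148.9]
eef_rot: [-3.141, -0.0, 1.245]
wrist_force: [0.8, 0.5, -0.0]
finger_gap: 39.7
```

jog_arm(
  increments=[
    [0,0,0,0,0,0,0.8],
    [0,0,0,0,0,0,0.8],
    [0,0,0,0,0,0,0.8],
    [0,0,0,0,0,0,0.8],
    [0,0,0,0,0,0,0.8],
    [0,0,0,0,0,0,0.8],
  ],
)

```text
clock: 5.03
eef_pos: [513.9, -139.7, 149.6]
eef_rot: [3.142, -0.0, 1.245]
wrist_force: [0.0, 0.7, -0.2]
finger_gap: 8.0
```

```bash
python3 - <<'E'
from h import *
p=camera('scene')
im=p['image'];cv2.imwrite('pics/scene3c.png',cv2.resize(im[200:340,280:460,::-1],None,fx=4,fy=4,interpolation=cv2.INTER_CUBIC))
s=read_state();print(s)
E
```

```text
{'clock': 5.075, 'joints': array([-3.34119538e-01,  2.95544766e-01,  1.61801319e+00, -1.39913383e-05,
        1.22800222e+00, -7.92115296e-03]), 'qd': array([ 0.00076316, -0.00055111, -0.0001221 , -0.00159721, -0.00109103,
        0.00023216]), 'effort': array([-8.21284575e-04, -5.16167557e+01, -3.39878619e+01,  6.98002637e-02,
        1.71551557e-02,  3.83959787e-05]), 'eef_pos': array([ 513.90610159, -139.65595334,  149.55238293]), 'eef_rot': array([3.14156028e+00, 1.34342805e-05, 1.24460264e+00]), 'wrist_force': array([-0.48955689, -0.22674151, -0.0402494 ]), 'moment': array([-0.01432274, -0.01620403, -0.02529119]), 'finger_gap': 8.512437110759913}
```

View pics/scene3c.png

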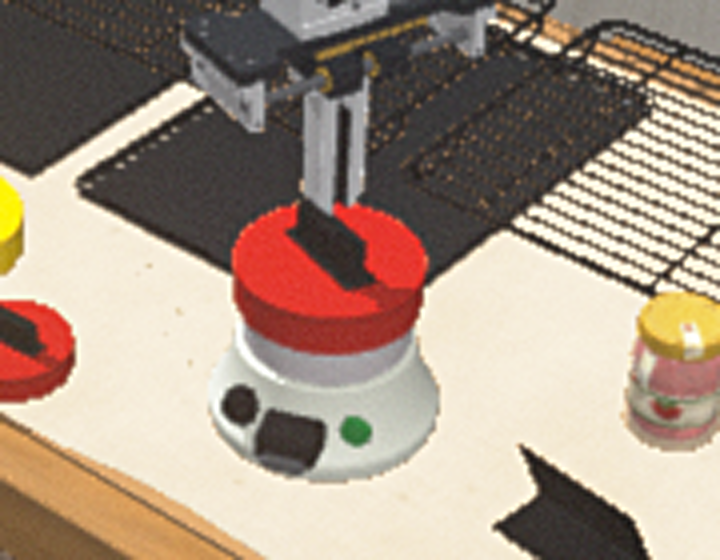

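```bash
cat >> h.py <<'E'
def proj(p,X):
    R=cv2.Rodrigues(np.array(p['rvec'],float))[0]
    c=R@np.array(X,float)+np.array(p['tvec'],float).ravel();x,y=c[:2]/c[2]
    f=1+p['k1']*(x*x+y*y);K=np.array(p['K'])
    return np.array([K[0,0]*x*f+K[0,2],K[1,1]*y*f+K[1,2]])
E
python3 - <<'E'
from h import *
for n in ['top','scene']:
    p=camera(n);im=p['image'].copy()
    print(n,p['rvec'],p['tvec'],p['k1'],p['K'][0])
    for X,c in [((513.9,-139.7,128),(0,255,0)),((0,0,0),(255,255,0)),((513.9,-139.7,0),(0,255,255))]:
        q=proj(p,X);print(X,q);cv2.circle(im,tuple(int(round(a)) for a in q),2,c,-1)
    for X in [(513.9+60*np.cos(a),-139.7+60*np.sin(a),125) for a in np.arange(0,6.28,.2)]:
        q=proj(p,X);cv2.circle(im,tuple(int(round(a)) for a in q),0,(0,255,0),-1)
    y0,x0=(180,270) if n=='top' else (200,270)
    cv2.imwrite(f'pics/{n}4c.png',cv2.resize(im[y0:y0+145,x0:x0+190,::-1],None,fx=4,fy=4,interpolation=cv2.INTER_NEAREST))
E
```

```text
top [ 2.1090111  -2.13427825  0.20617864] [-8.23296807e-01  5.59055218e+02  1.55608147e+03] -0.1729740538456513 [579.04024476   0.         312.51996053]
(513.9, -139.7, 128) [362.7572014  246.88595761]
(0, 0, 0) [312.22044002 439.45786252]
(513.9, -139.7, 0) [358.90485311 254.59052545]
scene [ 2.01652505 -0.92022146  0.47081695] [-323.18281987  328.31931379 1350.98367514] -0.002103729727460525 [616.0484433   0.        312.5834372]
(513.9, -139.7, 128) [360.99971737 263.55934339]
(0, 0, 0) [165.24815045 392.07850487]
(513.9, -139.7, 0) [359.20155024 303.31777031]
```

View pics/top4c.png

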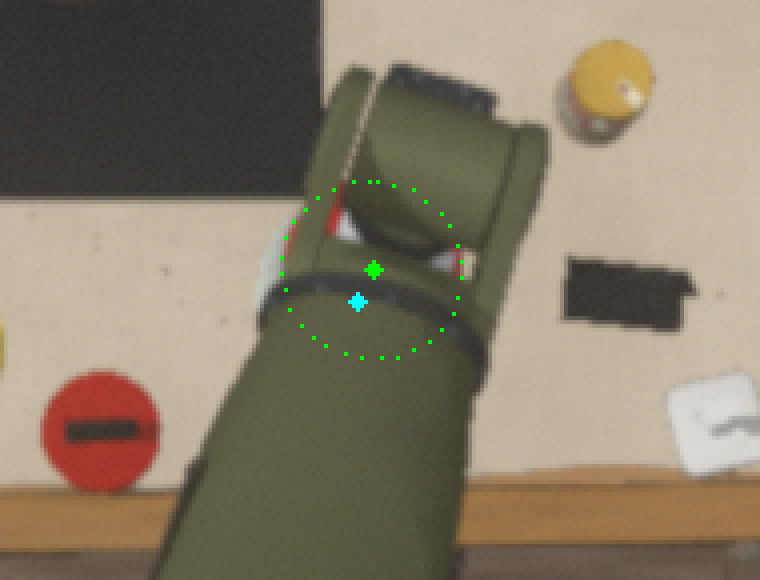

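View pics/scene4c.png

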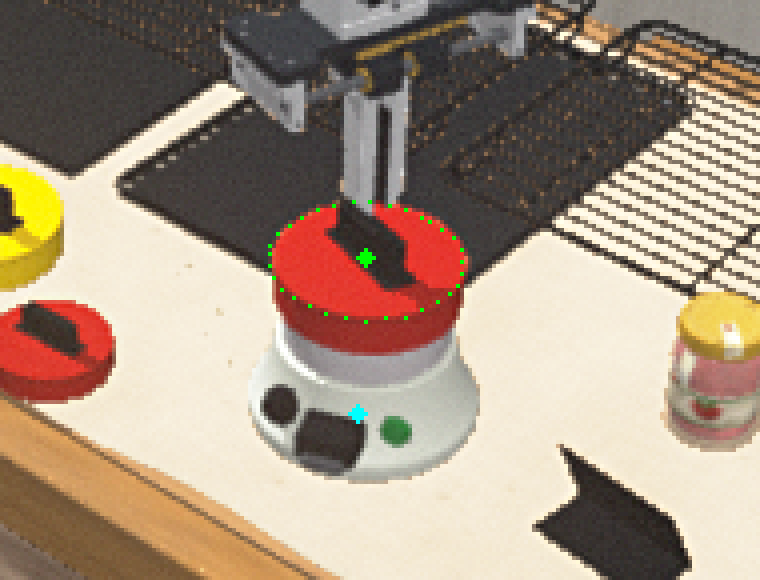

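```bash
python3 - <<'E'
from h import *
p=camera('scene')
for z in (175.5,210,205):
  for yaw in (1.2531,):
    d=np.array([np.sin(yaw),-np.cos(yaw),0])
    for s in (-53,53): print(z,s,proj(p,np.array([513.9,-139.6,z])+s*d))
print(atz(p,363.7,252.5,125),proj(p,(513.9,-139.7,160)))
im=cv2.imread('pics/scene2.png');cv2.imwrite('pics/s2c.png',cv2.resize(im[170:290,320:420],None,fx=5,fy=5,interpolation=cv2.INTER_NEAREST))
im=p['image'][:,:,::-1];cv2.imwrite('pics/s4d.png',cv2.resize(im[170:290,320:420],None,fx=5,fy=5,interpolation=cv2.INTER_NEAREST))
E
```

```text
175.5 -53 [343.28369698 254.46027782]
175.5 53 [379.53932414 241.33292881]
210 -53 [343.57522647 242.57388323]
210 53 [380.29936942 229.62342327]
205 -53 [343.53248987 244.3164864 ]
205 53 [380.18798717 231.33951297]
[ 558.85127772 -113.94744248  125.        ] [361.47644786 253.01536359]
```

View pics/s2c.png

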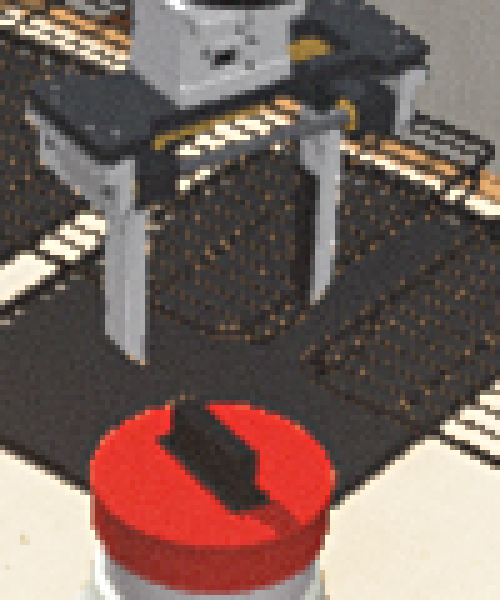

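View pics/s4d.png

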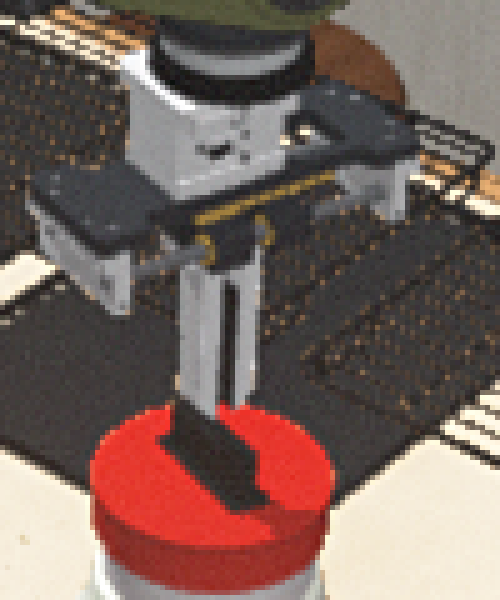

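```bash
python3 - <<'E'
from h import *
import cell
print([n for n in dir(cell) if not n.startswith('_')])
print(getattr(cell,'finger_overhang',None))
p=camera('top')
im=cv2.imread('pics/top2.png')
for z,c in ((175,(0,255,0)),(210,(255,255,0)),(253,(255,0,255))):
    d=np.array([np.sin(1.253),-np.cos(1.253),0])
    for s in (-53,53):
        q=proj(p,np.array([513.9,-139.6,z])+s*d);print(z,s,q)
cv2.imwrite('pics/t2c.png',cv2.resize(im[190:290,310:420],None,fx=6,fy=6,interpolation=cv2.INTER_NEAREST))
E
```

```text
['Unreachable', 'camera', 'finger_overhang', 'read_state', 'recognise', 'regions_of', 'sign_off']
22.0
175 -53 [358.36854518 263.25367936]
175 53 [370.12196097 224.4611255 ]
210 -53 [359.47630714 261.22262581]
210 53 [371.48475236 221.54529929]
253 -53 [360.91150499 258.59030884]
253 53 [373.24812388 217.77059909]
```

View pics/t2c.png

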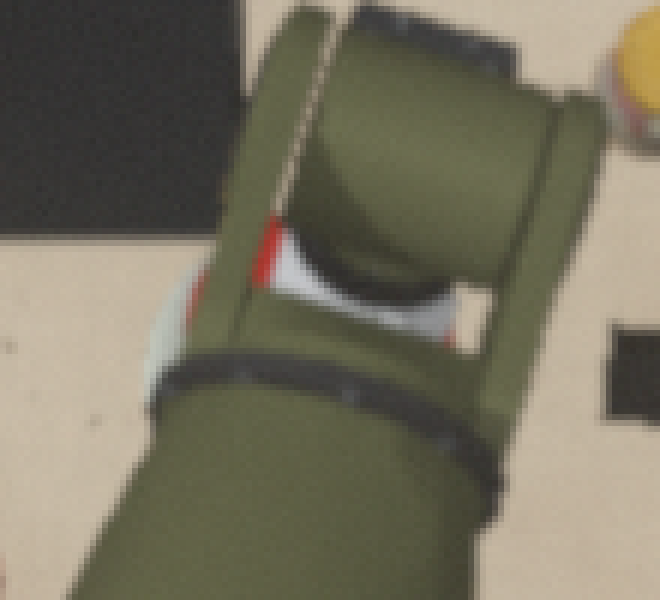

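jog_arm(
  increments=[
    [0,0,0,0,0,0,5],
    [0,0,0,0,0,0,5],
    [0,0,0,0,0,0,5],
    [0,0,0.2,0,0,0,5],
    [0,0,0.2,0,0,0,5],
    [0,0,0.2,0,0,0,5],
  ],
)

```text
clock: 6.02
eef_pos: [513.9, -139.6, 143.3]
eef_rot: [-3.141, -0.0, 1.245]
wrist_force: [-0.5, 0.5, -0.8]
finger_gap: 49.9
```

jog_arm(
  increments=[
    [0,0,0.2,0,0,0,5],
    [0,0,0.2,0,0,0,5],
  ],
)

```text
clock: 6.28
eef_pos: [513.9, -139.7, 139.4]
eef_rot: [-3.142, -0.0, 1.245]
wrist_force: [0.4, 0.3, 0.0]
finger_gap: 49.9
```

```bash
python3 - <<'E'
from h import *
p=camera('scene')
im=p['image'][:,:,::-1];cv2.imwrite('pics/s5.png',cv2.resize(im[170:290,320:420],None,fx=5,fy=5,interpolation=cv2.INTER_NEAREST))
s=read_state();print(s)
E
```

```text
{'clock': 6.325, 'joints': array([-3.34151453e-01,  3.06192587e-01,  1.62969818e+00, -2.71780247e-05,
        1.20604457e+00, -7.90708325e-03]), 'qd': array([ 0.00022565,  0.00043749, -0.00195539,  0.00033492,  0.00559856,
       -0.00101105]), 'effort': array([ 9.33795876e-03, -5.29366708e+01, -3.44605064e+01,  7.14504719e-02,
        6.50374359e-02,  2.62763388e-04]), 'eef_pos': array([ 513.79202511, -139.63802856,  139.1561187 ]), 'eef_rot': array([-3.14124978e+00,  2.26763359e-05,  1.24456166e+00]), 'wrist_force': array([ 0.22526416, -0.10791175, -0.26284307]), 'moment': array([-0.01886751,  0.01142848, -0.01951844]), 'finger_gap': 49.590720748422974}
```

View pics/s5.png

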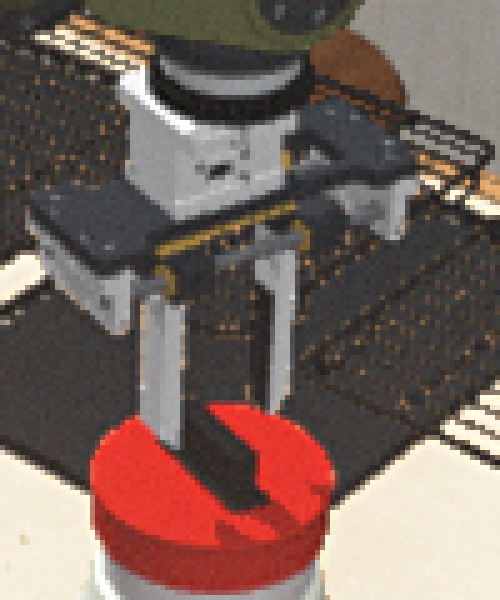

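```bash
python3 - <<'E'
from h import *
p=camera('scene')
d=np.array([np.sin(1.2446),-np.cos(1.2446),0])
for z in (117,125,140,145,150,155):
    print(z,[proj(p,np.array([513.9,-139.6,z])+s*d).round(1) for s in (-31,31)])
E
```

```text
117 [array([350.3, 271. ]), array([371.2, 263.3])]
125 [array([350.4, 268.4]), array([371.3, 260.7])]
140 [array([350.5, 263.5]), array([371.6, 255.8])]
145 [array([350.6, 261.8]), array([371.7, 254.2])]
150 [array([350.6, 260.2]), array([371.8, 252.5])]
155 [array([350.7, 258.5]), array([371.9, 250.9])]
```

jog_arm(
  increments=[
    [0,0,0.2,0,0,0,5],
    [0,0,0.2,0,0,0,5],
    [0,0,0.2,0,0,0,5],
    [0,0,0.2,0,0,0,5],
    [0,0,0.2,0,0,0,5],
  ],
)

```text
clock: 7.0
eef_pos: [513.9, -139.6, 129.4]
eef_rot: [-3.142, 0.0, 1.245]
wrist_force: [-0.6, 0.2, 0.0]
finger_gap: 50.1
```

jog_arm(
  increments=[
    [0,0,0.2,0,0,0,5],
    [0,0,0.2,0,0,0,5],
    [0,0,0.2,0,0,0,5],
  ],
)

```text
clock: 7.38
eef_pos: [513.9, -139.6, 123.4]
eef_rot: [-3.142, -0.0, 1.245]
wrist_force: [0.6, 0.1, -0.2]
finger_gap: 50.2
```

```bash
python3 - <<'E'
from h import *
p=camera('scene')
im=p['image'][:,:,::-1];cv2.imwrite('pics/s6.png',cv2.resize(im[170:290,320:420],None,fx=5,fy=5,interpolation=cv2.INTER_NEAREST))
E
```

```text
(no output)
```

View pics/s6.png

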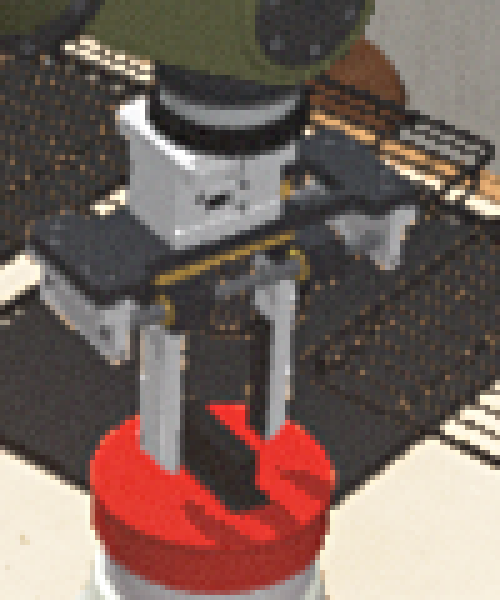

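jog_arm(
  increments=[
    [0,0,0.2,0,0,0,5],
    [0,0,0.2,0,0,0,4],
    [0,0,0.2,0,0,0,4],
    [0,0,0.1,0,0,0,4],
  ],
)

```text
clock: 7.92
eef_pos: [513.9, -139.6, 116.4]
eef_rot: [-3.141, -0.0, 1.245]
wrist_force: [0.0, 0.3, 0.2]
finger_gap: 40.7
```

jog_arm(
  increments=[
    [0,0,0.1,0,0,0,3],
    [0,0,0,0,0,0,2],
    [0,0,0,0,0,0,0.8],
    [0,0,0,0,0,0,0.8],
    [0,0,0,0,0,0,0.8],
    [0,0,0,0,0,0,0.8],
  ],
  squeeze=10,
)

```text
clock: 8.68
eef_pos: [514.0, -139.7, 115.6]
eef_rot: [3.141, 0.0, 1.245]
wrist_force: [2.0, -0.3, -0.3]
finger_gap: 14.1
```

```bash
python3 - <<'E'
from h import *
p=camera('scene')
im=p['image'][:,:,::-1];cv2.imwrite('pics/s7.png',cv2.resize(im[170:290,320:420],None,fx=5,fy=5,interpolation=cv2.INTER_NEAREST))
print(read_state())
E
```

```text
{'clock': 8.725, 'joints': array([-3.34198666e-01,  3.32287764e-01,  1.65396473e+00, -3.34647974e-05,
        1.15497728e+00, -7.89137285e-03]), 'qd': array([-0.00083591, -0.00016854, -0.00178499, -0.00093299, -0.00033791,
        0.00017582]), 'effort': array([ 2.96634547e-01, -5.24866033e+01, -3.18289840e+01,  1.62090221e-01,
        6.36146720e-01, -1.09998413e-02]), 'eef_pos': array([ 514.00765437, -139.74104183,  115.62564318]), 'eef_rot': array([3.14123002e+00, 3.34806771e-05, 1.24450254e+00]), 'wrist_force': array([ 1.86537831, -1.59738099, -0.30147978]), 'moment': array([-0.26412642, -0.4579437 , -0.02402301]), 'finger_gap': 14.127731842655558}
```

View pics/s7.png

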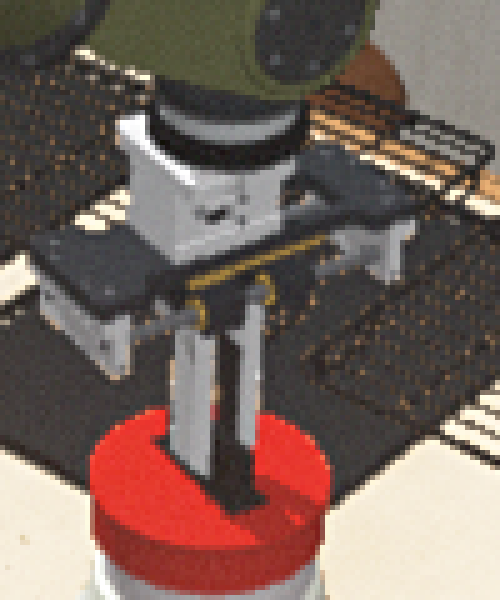

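jog_arm(
  increments=[
    [0,0,0,0,0,0,0.8],
    [0,0,0.1,0,0,0,0.8],
    [0,0,0.1,0,0,0,0.8],
    [0,0,0.1,0,0,0,0.8],
  ],
  squeeze=50,
)

```text
clock: 9.22
eef_pos: [514.1, -139.8, 112.9]
eef_rot: [3.141, 0.0, 1.245]
wrist_force: [2.0, -0.5, 4.9]
finger_gap: 13.8
```

jog_arm(
  increments=[
    [0,0,0.1,0,0,0,0.8],
    [0,0,0.1,0,0,0,0.8],
    [0,0,0,0,0,0,0.8],
  ],
)

```text
clock: 9.6
eef_pos: [514.2, -139.7, 110.8]
eef_rot: [3.141, -0.0, 1.245]
wrist_force: [2.5, -1.8, 4.2]
finger_gap: 13.5
```

jog_arm(
  increments=[
    [0,0,0.1,0,0,0,0.8],
    [0,0,0.1,0,0,0,0.8],
    [0,0,0,0,0,0,0.8],
  ],
)

```text
clock: 9.98
eef_pos: [514.3, -139.7, 108.9]
eef_rot: [3.141, -0.0, 1.245]
wrist_force: [2.7, -1.7, 5.7]
finger_gap: 13.9
```

```bash
python3 - <<'E'
from h import *
p=camera('scene')
im=p['image'][:,:,::-1];cv2.imwrite('pics/s8.png',cv2.resize(im[170:290,320:420],None,fx=5,fy=5,interpolation=cv2.INTER_NEAREST))
print(read_state()['wrist_force'],read_state()['moment'])
E
```

```text
[ 2.98446099 -1.41936588  5.45928857] [-0.21668326 -0.4515642  -0.01232508]
```

View pics/s8.png

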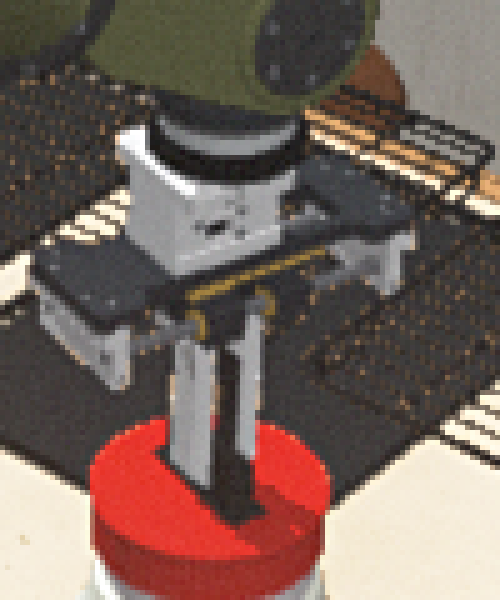

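jog_arm(
  increments=[
    [0,0,0.1,0,0,0,0.8],
    [0,0,0.1,0,0,0,0.8],
    [0,0,0.1,0,0,0,0.8],
    [0,0,0.1,0,0,0,0.8],
    [0,0,0,0,0,0,0.8],
  ],
)

```text
clock: 10.65
eef_pos: [514.4, -139.8, 105.1]
eef_rot: [3.14, -0.0, 1.245]
wrist_force: [2.1, -1.0, 6.9]
finger_gap: 13.8
```

jog_arm(
  increments=[
    [0,0,0.1,0,0,0,0.8],
    [0,0,0.1,0,0,0,0.8],
    [0,0,0.1,0,0,0,0.8],
    [0,0,0.1,0,0,0,0.8],
    [0,0,0,0,0,0,0.8],
  ],
)

```text
clock: 11.28
eef_pos: [514.3, -139.8, 101.1]
eef_rot: [3.14, -0.0, 1.245]
wrist_force: [2.7, -1.7, 6.9]
finger_gap: 13.6
```

```bash
python3 - <<'E'
from h import *
p=camera('scene')
im=p['image'][:,:,::-1];cv2.imwrite('pics/s9.png',cv2.resize(im[200:320,300:420],None,fx=5,fy=5,interpolation=cv2.INTER_NEAREST))
print(read_state()['wrist_force'],read_state()['moment'])
E
```

```text
[ 2.4372993  -0.85479012  6.75850831] [-0.20913829 -0.31346175  0.04664127]
```

View pics/s9.png

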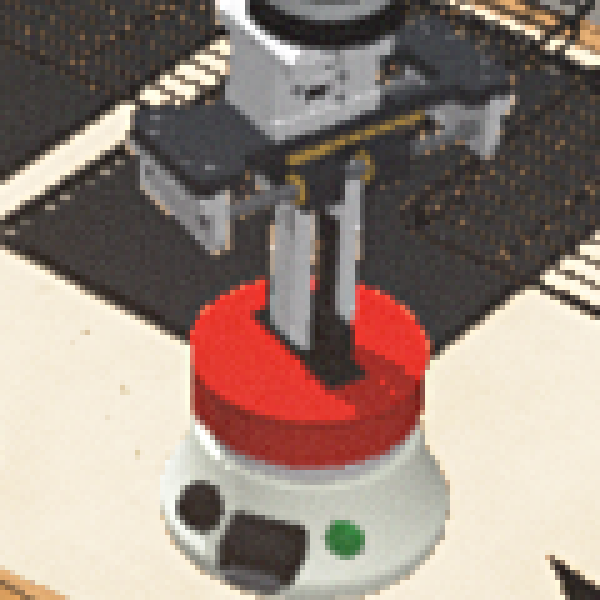

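jog_arm(
  increments=[
    [0,0,0.1,0,0,0,0.8],
    [0,0,0.1,0,0,0,0.8],
    [0,0,0.1,0,0,0,0.8],
    [0,0,0.1,0,0,0,0.8],
    [0,0,0,0,0,0,0.8],
  ],
)

```text
clock: 11.95
eef_pos: [514.4, -139.8, 97.2]
eef_rot: [3.14, -0.0, 1.245]
wrist_force: [1.3, -0.6, 8.7]
finger_gap: 14.0
```

jog_arm(
  increments=[
    [0,0,0.05,0,0,0,0.8],
    [0,0,0.05,0,0,0,0.8],
    [0,0,0,0,0,0,0.8],
  ],
)

```text
clock: 12.32
eef_pos: [514.4, -139.8, 96.5]
eef_rot: [3.14, -0.0, 1.245]
wrist_force: [0.9, -0.3, 11.3]
finger_gap: 13.5
```

jog_arm(
  increments=[
    [0,0,0.03,0,0,3,0.8],
    [0,0,0,0,0,3,0.8],
    [0,0,0,0,0,3,0.8],
    [0,0,0,0,0,3,0.8],
    [0,0,0,0,0,3,0.8],
  ],
)

```text
clock: 12.95
eef_pos: [514.4, -139.9, 96.5]
eef_rot: [3.14, -0.0, 0.981]
wrist_force: [0.1, -1.1, 14.9]
finger_gap: 13.5
```

```bash
python3 - <<'E'
from h import *
s=read_state();print(s['wrist_force'],s['moment'],s['joints'],s['eef_rot'])
E
```

```text
[ 0.08832054 -1.13058542 14.93868542] [0.0133333  0.45267543 0.22799552] [-3.34153088e-01  3.55412240e-01  1.67167216e+00 -1.82792966e-04
  1.11279926e+00  2.55351212e-01] [ 3.13989763e+00 -2.72893224e-04  9.81372940e-01]
```

Turning freely (15°), small torque.

jog_arm(
  increments=[
    [0,0,0,0,0,3,0.8],
    [0,0,0,0,0,3,0.8],
    [0,0,0,0,0,3,0.8],
    [0,0,0,0,0,3,0.8],
    [0,0,0,0,0,3,0.8],
  ],
)

```text
clock: 13.58
eef_pos: [514.4, -139.8, 96.5]
eef_rot: [3.14, -0.001, 0.72]
wrist_force: [-1.6, 0.2, 14.8]
finger_gap: 13.6
```

```bash
python3 - <<'E'
from h import *
s=read_state();print(s['wrist_force'],s['moment'],s['eef_rot'])
p=camera('scene')
im=p['image'][:,:,::-1];cv2.imwrite('pics/s10.png',cv2.resize(im[200:320,300:420],None,fx=5,fy=5,interpolation=cv2.INTER_NEAREST))
E
```

```text
[-1.56161838  0.19833524 14.7568023 ] [0.12953732 0.38953935 0.24464247] [ 3.14013474e+00 -7.93373955e-04  7.19637273e-01]
```

View pics/s10.png

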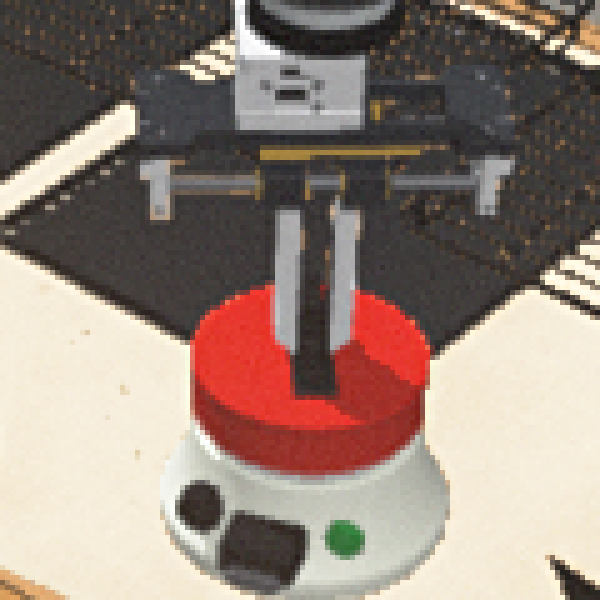

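jog_arm(
  increments=[
    [0,0,0,0,0,2,0.8],
    [0,0,0,0,0,2,0.8],
    [0,0,0,0,0,2,0.8],
    [0,0,0,0,0,2,0.8],
    [0,0,0,0,0,2,0.8],
  ],
)

```text
clock: 14.25
eef_pos: [514.4, -139.7, 96.5]
eef_rot: [3.14, -0.001, 0.546]
wrist_force: [-0.9, -0.0, 15.3]
finger_gap: 13.5
```

```bash
python3 - <<'E'
from h import *
s=read_state();print(s['wrist_force'],s['moment'],s['eef_rot'])
E
```

```text
[-0.85064069 -0.02701897 15.30947093] [0.20224338 0.41287276 0.28934985] [ 3.14037485e+00 -1.09553149e-03  5.45659340e-01]
```

jog_arm(
  increments=[
    [0,0,0,0,0,1.5,0.8],
    [0,0,0,0,0,1.5,0.8],
    [0,0,0,0,0,1,0.8],
  ],
)

```text
clock: 14.62
eef_pos: [514.6, -139.6, 96.5]
eef_rot: [3.14, -0.002, 0.477]
wrist_force: [0.0, 0.7, 13.8]
finger_gap: 13.6
```

```bash
python3 - <<'E'
from h import *
s=read_state();print(s['wrist_force'],s['moment'],s['eef_rot'])
E
```

```text
[ 0.0286602   0.70450087 13.75135682] [0.34175255 0.01744671 0.70565651] [ 3.14026826e+00 -1.57167637e-03  4.76799064e-01]
```

jog_arm(
  increments=[
    [0,0,-0.1,0,0,0,0.8],
    [0,0,-0.1,0,0,0,0.8],
    [0,0,-0.1,0,0,0,0.8],
    [0,0,-0.1,0,0,0,0.8],
    [0,0,0,0,0,0,0.8],
  ],
)

```text
clock: 15.25
eef_pos: [514.3, -139.5, 99.1]
eef_rot: [3.141, -0.001, 0.477]
wrist_force: [6.6, 0.6, 0.2]
finger_gap: 13.9
```

jog_arm(
  increments=[
    [0,0,-0.1,0,0,0,0.8],
    [0,0,0,0,0,0,0.8],
  ],
)

```text
clock: 15.5
eef_pos: [514.3, -139.5, 100.1]
eef_rot: [3.141, -0.001, 0.477]
wrist_force: [5.4, 0.7, 1.1]
finger_gap: 13.7
```

jog_arm(
  increments=[
    [0,0,0,0,0,0,3],
    [0,0,0,0,0,0,4],
    [0,0,0,0,0,0,5],
    [0,0,0,0,0,0,5],
    [0,0,0,0,0,0,5],
  ],
)

```text
clock: 16.12
eef_pos: [513.8, -139.6, 100.2]
eef_rot: [-3.141, 0.0, 0.477]
wrist_force: [-0.4, 0.1, -0.4]
finger_gap: 49.7
```

```bash
python3 - <<'E'
from h import *
s=read_state();print(s['wrist_force'],s['moment'],s['finger_gap'])
p=camera('scene')
im=p['image'][:,:,::-1];cv2.imwrite('pics/s11.png',cv2.resize(im[200:320,300:420],None,fx=5,fy=5,interpolation=cv2.INTER_NEAREST))
E
```

```text
[-0.37077898  0.05167603 -0.41712585] [ 0.00994923  0.01789146 -0.00176302] 49.68711278612751
```

View pics/s11.png

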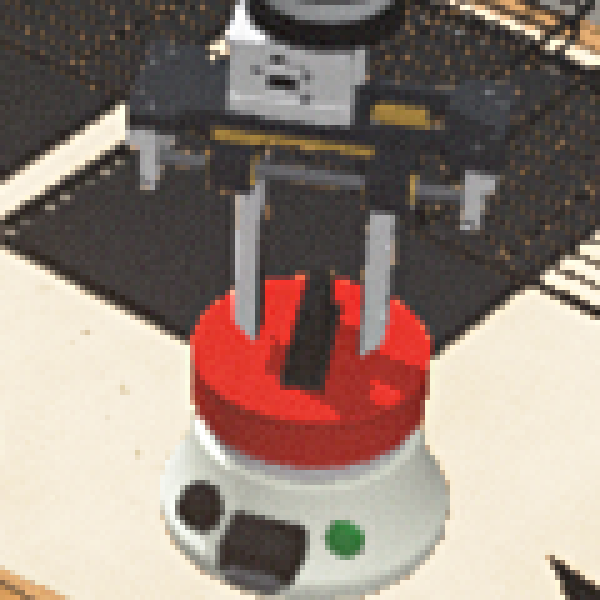

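jog_arm(
  increments=[
    [0,0,-0.5,0,0,0,5],
    [0,0,-1,0,0,0,5],
    [0,0,-1.5,0,0,0,5],
    [0,0,-2,0,0,0,5],
    [0,0,-2,0,0,0,5],
    [0,0,-2,0,0,0,5],
    [0,0,-2,0,0,0,5],
    [0,3,0,0,0,0,5],
    [0,4,0,0,0,0,5],
    [0,4,0,0,0,0,5],
    [0,4,0,0,0,0,5],
    [0,4,0,0,0,0,5],
    [0,3,0,0,0,0,5],
    [0,0,0,0,0,0,5],
  ],
)

```text
clock: 17.92
eef_pos: [614.8, -336.5, 210.2]
eef_rot: [-3.141, 0.0, 0.475]
wrist_force: [0.4, 0.5, -1.1]
finger_gap: 50.0
```

```bash
python3 - <<'E'
from h import *
s=read_state();print(s['wrist_force'],s['clock'],s['eef_pos'])
p=camera('scene');save(p,'sc12')
im=p['image'].copy()
def draw(im,p,z,c):
    for a in np.arange(0,6.28,.1):
        q=proj(p,(514+60*np.cos(a),-139.7+60*np.sin(a),z));im[int(round(q[1])),int(round(q[0]))]=c
draw(im,p,110,(0,255,0)); draw(im,p,123,(0,255,255))
cv2.imwrite('pics/s12.png',cv2.resize(im[200:320,300:420,::-1],None,fx=5,fy=5,interpolation=cv2.INTER_NEAREST))
p=camera('top');save(p,'top12');im=p['image'].astype(int)
for t in ['cover_grip','jam_jar','bell']:
    print(t,[(round(d['conf'],2),w(p,d['centre']).round(1)) for d in recognise(p,t)])
ms=regions_of(p,'cover_grip');m=max(ms,key=lambda d:d['mask'].sum())['mask']
dark=m&(im.max(2)<70);v,u=np.nonzero(dark)
Q=np.array([atz(p,a,b,136)[:2] for a,b in zip(u,v)]).astype(np.float32)
e,V=np.linalg.eigh(np.cov(Q.T));d=V[:,1];print('bar',Q.mean(0),np.degrees(np.arctan2(d[1],d[0])))
cs,_=cv2.findContours(m.astype(np.uint8),cv2.RETR_EXTERNAL,cv2.CHAIN_APPROX_NONE)
P=np.array([atz(p,a,b,108)[:2] for a,b in max(cs,key=len)[:,0,:]]).astype(np.float32);print(cv2.fitEllipse(P))
E
```

```text
[ 0.39871761  0.4880668  -1.06000657] 17.925 [ 614.80409057 -336.51581773  210.18040675]
cover_grip [(0.92, array([ 516.7, -140.3,  107.1])), (0.65, array([476.3, 167.8,  34. ]))]
jam_jar []
bell [(0.44, array([ 514.4, -137.4,  109.6])), (0.44, array([ 469.7, -101.8,   36.6]))]
bar [ 512.83575 -139.19725] -150.04548152196537
((515.02392578125, -139.8136749267578), (115.96086120605469, 124.1457748413086), 55.62145233154297)
```

View pics/s12.png

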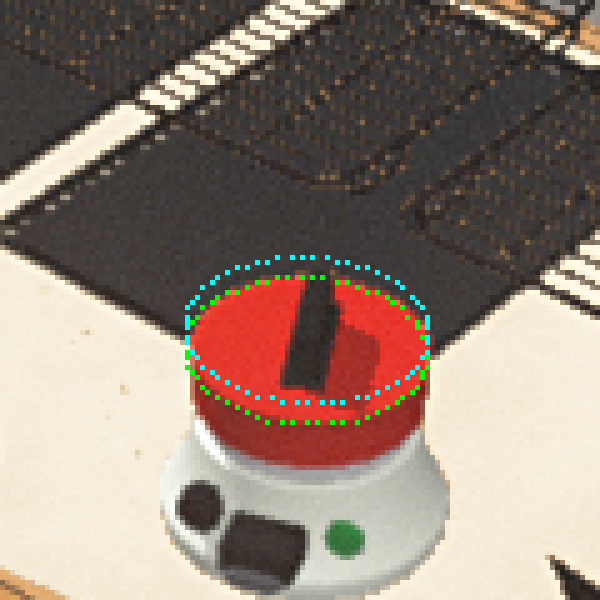

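View pics/sc12.png

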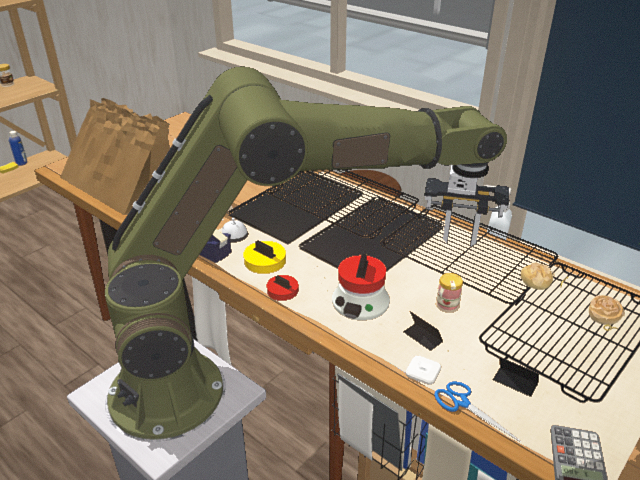

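```bash
python3 -c "
from cell import *
print(sign_off())"
```

```text
the job is handed in; nothing more can be done
None
```

I pressed the cover of the larger red one down by its bar, turned it about 44° clockwise to the stop and let go. It stayed down with the gripper clear. I handed the job in at about 18 s; `sign_off()` gives no verdict.

**Drop-in:** no searching was needed. The cover went through the slots at the angle where it started, about 19 mm down until the plate met the rim, at about 11 N. That travel matches the 139 to 120 mm given.

**Locking:** the torque rose from 0.29 to 0.71 N m at about 44°, which is the stop. The bar in the top camera went from 72° to 30°, about 42°.

**Last checks after release:**
- **Height:** the plate outline in the scene picture fits a height of 110 mm, so the bar centre is at about 124 mm.
- **Centre:** the cover is within about 2 mm of its measured starting axis.
- **Level:** it looks level in the pictures, but I did not measure the tilt.
- **Arm:** I saw no contact, and the wrist force was about 1 N.

**What failed or disagreed:**
- **First grip:** it closed on nothing. The fingertips stood about 35 mm higher in the pictures than the reported TCP and the stated 22 mm overhang imply. I went down by picture and force instead, and the second grip held the bar (gap 14 mm). I did not find the cause.
- **Jar and bell:** at the end the networks missed the jar, and for the bell gave only weak false hits on other things. Both look untouched in the last scene picture, and the arm never went near the bell. It passed only well above the jar.

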